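# Hold a cleat flush on the tilted weld stage inside a raised spark tray

### The job

Get the cleat ready for tacking: first raise all three blue side panels of the spark tray fully upright, then pick up the orange cleat and hold its foot flush against the sloped face of the stage, centred in the black outline with its long side up and down the slope. Finish while still gripping it and pushing it squarely onto the face with about 10 to 15 newtons; do not let go. Leave the grey cleat and the other things on the bench where they are.

Things in the scene. Friction and masses are not known exactly. Their poses are not given: they have to be found in the camera images.
- tray: steel base plate of the spark tray, 200 (x) x 260 (y) x 6 mm, fixed to the table; origin at the centre of its underside; z up, -x is its open side towards the robot, +x the far side, +y the left side. The stage stands in its middle: two grey cheeks at y = +/-58 mm, up to 64 mm high
- stage: aluminium stage plate, 110 (x) x 100 (y) x 10 mm, locked at a tilt that differs from job to job (17 to 35 degrees from level); rigid under a push. Origin: centre of its upper face, 75 mm above the table; z is the face normal, leaning to the tray's open side; y is level, parallel to the tray's y; x points up the slope. A black outline 78 x 58 mm, long side along x, is centred on the origin
- cleat: orange-painted steel T-cleat, about 0.3 kg: rectangular foot plate 70 (x) x 50 (y) x 6 mm (z) with an upright lug in its middle, 40 mm long along x, 10 mm thick along y, its top 51 mm above the underside. Origin at the centre of the foot's underside, z points up through the lug. It starts flat on the table
- panel_left (a joint): the tray's left (+y) blue side panel: 0 lying out flat, 1.571 upright (at a stop); starts at 0.3 to 0.7. It is 190 mm long along the hinge, 70 mm from hinge to outer edge, 4 mm thick with an 8 mm round hem along the edge; a friction hinge holds it at any angle (about 0.25 N m to move it, 4 N at the edge)
- panel_left_edge (a point): middle of that panel's outer edge; its x axis points from hinge to edge in the panel's plane
- panel_left_hinge (a point): middle of that panel's hinge line, 6 mm above the table, on the tray's rim; its axes turn with the panel (x from hinge to edge)
- panel_right (a joint): the tray's right (-y) blue side panel: 0 lying out flat, 1.571 upright (at a stop); starts at 0.3 to 0.7. It is 190 mm long along the hinge, 70 mm from hinge to outer edge, 4 mm thick with an 8 mm round hem along the edge; a friction hinge holds it at any angle (about 0.25 N m to move it, 4 N at the edge)
- panel_right_edge (a point): middle of that panel's outer edge; its x axis points from hinge to edge in the panel's plane
- panel_right_hinge (a point): middle of that panel's hinge line, 6 mm above the table, on the tray's rim; its axes turn with the panel (x from hinge to edge)
- panel_far (a joint): the tray's far (+x) blue side panel: 0 lying out flat, 1.571 upright (at a stop); starts at 0.3 to 0.7. It is 250 mm long along the hinge, 70 mm from hinge to outer edge, 4 mm thick with an 8 mm round hem along the edge; a friction hinge holds it at any angle (about 0.25 N m to move it, 4 N at the edge)
- panel_far_edge (a point): middle of that panel's outer edge; its x axis points from hinge to edge in the panel's plane
- panel_far_hinge (a point): middle of that panel's hinge line, 6 mm above the table, on the tray's rim; its axes turn with the panel (x from hinge to edge)
- grey_cleat: bare steel-grey cleat of exactly the same shape as the orange one (foot 70 x 50 x 6 mm); a bystander, leave it alone
- hammer: hammer lying on the table at the right; bystander
- wrench: wrench lying on the table beyond the tray; bystander
- tin: squat tin of paste with a blue label, 76 mm diameter, 70 mm tall, standing; bystander
- magnet: blue triangular welding magnet, about 120 x 120 x 20 mm, lying flat; bystander
- square: combination square: 240 mm steel rule with an orange head, lying flat; bystander
- block: dark steel block 50 x 50 x 40 mm; bystander
There are look-alikes about, which are no part of the job. What is meant by the cleat is not purple or turquoise, and is the larger of those in its own colour.

How it is judged:
On the way, in this order (a step that is already met when the one before it is completed fails the run):
1. all three side panels upright (within about 10 degrees) (value of joint each of panel_left, panel_right, panel_far above 1.4 rad), for 0.2 s.
2. the orange cleat lifted clear of the table (height (world z) of cleat above 0.04 m), for 0.1 s.
At the end, for the whole second after the job is handed in: Panels above 1.4 rad; orange cleat on the stage face: normals within 0.05 rad, underside within 3 mm, centred within 12 mm both ways, long side up the slope within 0.15 rad; gripped (over 5 N), pressed on the face with 5 to 30 N, at rest (all of step 1 and x of cleat in the frame of stage between -0.012 and 0.012 m and y of cleat in the frame of stage between -0.012 and 0.012 m and z of cleat in the frame of stage between -0.003 and 0.003 m and angle between the z axis of cleat and the z axis of stage, either way round below 0.05 rad and angle between cleat's own z axis and vertical below 1.2 rad and angle between the x axis of cleat and the x axis of stage, either way round below 0.15 rad and contact force between cleat and stage between 5 and 30 N and contact force between the fingers and cleat above 5 N and linear speed of cleat below 0.01 m/s); the arm keeps its last pose, push and grip.
It fails at once if a bystander moved more than 30 mm (distance of any of grey_cleat, hammer, wrench, tin, magnet, square, block from where it was at the start of the episode above 0.03 m).
It also fails if it takes over 67 s, if anything falls off the work surface, if the arm or the gripper's body presses on something with over 40 N, if the wrist force passes 120 N, or if a joint passes its speed limit or range.

### The arm

A 6-joint arm with a two-finger parallel gripper is mounted at the origin on the work surface. World frame = base frame: x ahead of the robot, y to its left, z up, the work surface at z = 0. Lengths are in m, angles in rad, forces in N, time in s.
With the tool pointing down it reaches from about 0.225 to 0.875 m from the base axis. Payload 3.4 kg.
Tool frame: the origin (TCP) lies on the centre line of the jaws, within the pads' length; the fingertips stand 14 mm ahead of it and the grasp point (between the pads) lies 5 mm behind it; z points along the fingers, y is the line along which they close (so a half turn about z gives the same grasp; the last joint's range is limited). The gripper opens to 85 mm and grips with 20 to 120 N. Pads are 22 mm wide; open, the fingers measure 114 mm over their backs; the gripper's body (76 mm by 85 mm) begins 54 mm behind the grasp point. The pads swing forward as they close: fully open they stand 13 mm farther back than shut.
Start: joints at [1.093, 0.276, 1.505, -0, 1.361, -0.121], TCP at [0.201, 0.539, 0.222] pointing down, gripper open.
Joint ranges: [-2.89, 2.89], [-0.75, 2.08], [0.22, 2.7], [-1.18, 4.32], [0.11, 2.71], [-2.7, 2.7]. Speed limits (rad/s): [2.57, 2.57, 3.14, 3.14, 3.14, 3.14].

### API

Orientations are given as a unit quaternion [w, x, y, z].
In Python, from rig import manip, eyes gives the robot as it stands.
- The arm moves only by the shell command python3 -m creep 'ROWS' [FORCE]. ROWS is JSON, a list of rows, each a list of 5 numbers: the opening, from 0 (shut) to 1 (fully open), then the shift along the tool's x, y, z normalised to -1 to 1, where 1 is 0.5 m, then the turn about the tool's z normalised to -1 to 1, where 1 is 360 degrees. In form: [[fingers, dx, dy, dz, spin], ...]. A call has 1 to 10 rows; each row is the pose to reach, as a shift and turn from the pose commanded when the call began, along the tool's axes at that moment, turning the shorter way round; what a row does not reach only later rows make up. A row lasts 1/10 s, in which the tool goes at most 50 mm and 8.59 degrees, less where a joint would pass 70% of its speed; a pose out of reach is approached as far as the arm can. A call with a number of a shift or a turn outside -1 to 1 is refused whole. A call with a gripper value outside its range is refused whole. The fingers move at their own pace and stop on an object; FORCE is the grip in N (left out, the last holds). Time passes only in rows, so rows that repeat a pose let the fingers close. It gives the time, the measured TCP pose, the force, the opening and the grip force at its end, in the units of the state.
- manip.get_state(): the state, without advancing time (a new reading comes with each control period).
- eyes.get_image(name): name is "scene" or "top" or "wrist"; returns a dict with "frame" (480x640x3 uint8, red, green, blue), "fx", "fy", "cx", "cy" (pixels), "R" (3x3) and "t" (3): a world point X has camera coordinates R X + t. Camera axes: x right, y down, z forward; pixel columns grow to the right and rows downward; lengths in m; the calibration is good to about 2 mm. A picture is of the moment at which its call begins. There is no depth.
- manip.sign_off(): hands the job in; it is judged then, once.
Trained networks look in the newest picture that a camera, given by its name, has taken for a name from the list of things; names that differ only in an ending like _2 or _b are one class to them, and where a whole thing is asked for, a point or a joint stands for the part that bears it (a point fixed in the world has none). Each returns a list of dicts, best first, with "confidence" (0 to 1); they miss things now and then, are a little off and sometimes report something else, mostly with a low value. They report only what shows in the picture. A call takes as long as a camera call. They do not tell look-alikes from the thing itself.
- eyes.regions_of(camera, label): "mask" (480x640 bool, what is visible of it) and "bbox" ([left, top, right, bottom] in pixels, round what is visible of it).
- eyes.place_of(camera, label): "centre" ([column, row] in pixels: a listed point, or the origin of a listed thing).
The state is a dict: "clock": time; "qpos": joint angles; "qd": joint speeds; "effort": joint torques, N m; "position": TCP position; "ee_rot": TCP orientation; "contact_force": force on the tool from outside, world axes, zero at the start; "moment": the same for the moment, N m; "width": finger opening in m; "gripper_force": force on a finger pad.
Only numpy, scipy, OpenCV 4.12 (cv2) and the standard library are available. Lean on these libraries where they do the work, as an engineer would, in place of code of your own. Each camera call takes 0.05 s, during which the arm holds its last target. There are 200 camera calls.

## Working session

There is one attempt and no reset: what is moved stays moved. The work goes in short steps, Python scripts to look and compute and a shell command to move; the robot and the scene stay as the last step left them, time stands still between calls to the robot, and variables do not carry over. Pictures are saved under pics/ and viewed, at most 10 in all, crops included, and the job is handed in when it is done.

```bash
mkdir -p pics; ls
cat > h.py <<'E'
import numpy as np,cv2
from rig import manip,eyes
def P(im):
    K=np.array([[im['fx'],0,im['cx']],[0,im['fy'],im['cy']],[0,0,1]]);return K@np.c_[im['R'],im['t']]
def ray(im,uv):
    d=np.array(im['R']).T@np.array([(uv[0]-im['cx'])/im['fx'],(uv[1]-im['cy'])/im['fy'],1]);o=-np.array(im['R']).T@np.array(im['t']);return o,d
def onz(im,uv,z):
    o,d=ray(im,uv);return o+d*(z-o[2])/d[2]
def tri(a,ua,b,ub):
    X=cv2.triangulatePoints(P(a),P(b),np.array(ua,float).reshape(2,1),np.array(ub,float).reshape(2,1));return (X[:3]/X[3]).ravel()
E
python3 - <<'E'
from h import *
np.set_printoptions(precision=4,suppress=True)
ims={}
for c in ['scene','top']:
    im=ims[c]=eyes.get_image(c); cv2.imwrite(f'pics/{c}0.png',im['frame'][:,:,::-1])
    print(c,-np.array(im['R']).T@im['t'],im['fx'])
L=['tray','stage','cleat','grey_cleat','panel_left_edge','panel_left_hinge','panel_right_edge','panel_right_hinge','panel_far_edge','panel_far_hinge']
for l in L:
    r={c:eyes.place_of(c,l) for c in ims}
    for c in r: print(l,c,[(np.round(d['centre'],1).tolist(),round(d['confidence'],2)) for d in r[c][:4]])
    if r['scene'] and r['top']: print('   tri',tri(ims['scene'],r['scene'][0]['centre'],ims['top'],r['top'][0]['centre']))
print(manip.get_state())
E
```

```text
pics
scene [ 1.2602 -0.6116  0.9531] 508.9991755782344
top [ 0.4003 -0.0486  1.241 ] 455.10105701727935
tray scene [([365.0, 220.4], 0.79)]
tray top [([254.7, 245.7], 0.76)]
   tri [0.532  0.1193 0.0013]
stage scene [([365.9, 200.6], 0.65)]
stage top [([249.4, 243.1], 0.76)]
   tri [0.5303 0.1217 0.0707]
cleat scene [([273.1, 304.8], 0.91), ([261.9, 355.0], 0.9), ([240.7, 328.5], 0.76), ([192.3, 352.6], 0.63)]
cleat top [([384.5, 215.0], 0.84), ([458.3, 217.7], 0.65), ([422.5, 207.6], 0.6), ([421.2, 173.8], 0.53)]
   tri [ 0.6085 -0.2413 -0.0016]
grey_cleat scene [([204.6, 283.8], 0.74)]
grey_cleat top [([422.4, 268.8], 0.66)]
   tri [ 0.4568 -0.3369  0.0076]
panel_left_edge scene [([427.1, 193.0], 0.77)]
panel_left_edge top [([179.1, 227.2], 0.8), ([420.6, 207.6], 0.25)]
   tri [0.5808 0.3147 0.0272]
panel_left_hinge scene [([402.6, 207.5], 0.68), ([244.6, 333.4], 0.54)]
panel_left_hinge top [([205.0, 233.6], 0.85)]
   tri [ 0.5619  0.247  -0.0007]
panel_right_edge scene [([297.7, 234.3], 0.85)]
panel_right_edge top [([324.9, 256.5], 0.83)]
   tri [ 0.4921 -0.0753  0.0397]
panel_rig
[... 166 characters left out ...]
([395.0, 244.7], 0.65)]
panel_far_edge top [([261.5, 186.4], 0.71)]
   tri [0.6818 0.0879 0.0459]
panel_far_hinge scene [([384.4, 242.4], 0.66)]
panel_far_hinge top [([260.4, 207.2], 0.88)]
   tri [0.6342 0.0981 0.0096]
{'clock': 1.1, 'qpos': array([ 1.093 ,  0.2759,  1.5049, -0.    ,  1.3607, -0.121 ]), 'qd': array([ 0.0011, -0.0035,  0.    ,  0.0021, -0.0003, -0.0009]), 'effort': array([  0.    , -41.6677, -24.6103,   0.0001,   0.0005,   0.    ]), 'position': array([0.2009, 0.5388, 0.2215]), 'ee_rot': array([0.    , 0.1775, 0.9841, 0.0001]), 'contact_force': array([ 0.1422, -0.1609,  0.3282]), 'moment': array([-0.013 ,  0.0406,  0.016 ]), 'gripper_force': 0.0, 'width': 0.08542906513353059}
```

View pics/top0.png

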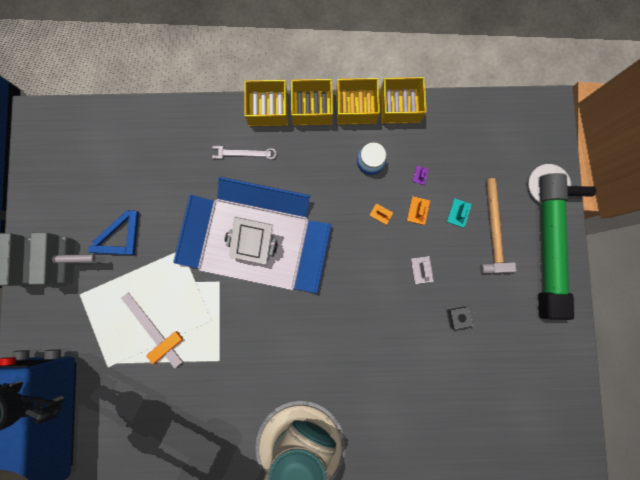

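View pics/scene0.png

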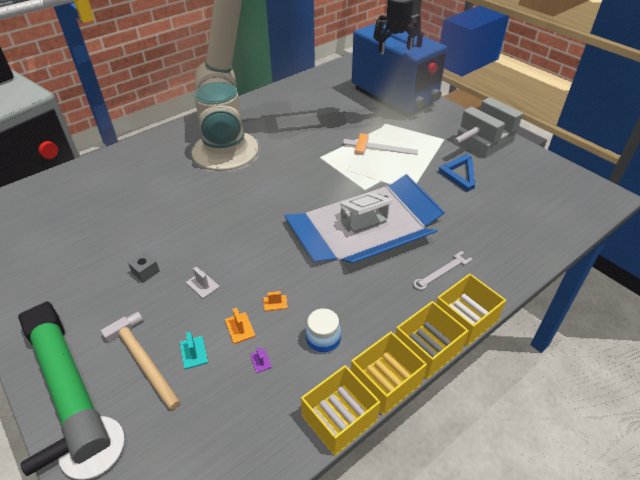

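Candidates by top-view pixels: small orange (381,214), large orange (419,210), turquoise (459,212), purple (421,175), and grey (422,270). The large orange one, scene (240,327), fits: it is orange and the larger of the two in that colour. I'll confirm it in a crop before reaching for it. Next I fit the tray pose and panel angles.

```bash
cat > fit.py <<'E'
from h import *
from scipy.optimize import least_squares
def model(p):
    x,y,w,a,b,c,t=p; R=np.array([[np.cos(w),-np.sin(w),0],[np.sin(w),np.cos(w),0],[0,0,1]])
    L={'tray':(0,0,0),'stage':(0,0,.075),'panel_left_hinge':(0,.13,.006),'panel_right_hinge':(0,-.13,.006),'panel_far_hinge':(.1,0,.006),
     'panel_left_edge':(0,.13+.07*np.cos(a),.006+.07*np.sin(a)),'panel_right_edge':(0,-.13-.07*np.cos(b),.006+.07*np.sin(b)),'panel_far_edge':(.1+.07*np.cos(c),0,.006+.07*np.sin(c))}
    return {k:R@np.array(v)+[x,y,0] for k,v in L.items()}
def fit(cams=('scene','top')):
    obs=[]
    for c in cams:
        im=eyes.get_image(c)
        for k in model(np.zeros(7)):
            for d in eyes.place_of(c,k)[:1]:
                if d['confidence']>.4: obs.append((P(im),k,d['centre']))
    def f(p):
        m=model(p);r=[]
        for M,k,u in obs:
            q=M@np.r_[m[k],1];r+=list(q[:2]/q[2]-u)
        return np.array(r)
    s=least_squares(f,[.53,.12,-.2,.5,.5,.5,0],loss='soft_l1',bounds=([0,-.5,-1,-.2,-.2,-.2,-1],[1,.5,1,1.9,1.9,1.9,1]))
    return s.x,f(s.x).reshape(-1,2)
if __name__=='__main__':
    np.set_printoptions(precision=4,suppress=True)
    p,r=fit();print(p);print(np.abs(r).max(1))
    for k,v in model(p).items():print(k,v)
    s=manip.get_state();q=s['ee_rot'];R=cv2.Rodrigues(np.array([0,0,0.]))[0]
    from scipy.spatial.transform import Rotation as Ro
    R=Ro.from_quat(np.r_[q[1:],q[0]]).as_matrix()
    ang=np.degrees(np.arctan2(R[1,1],R[0,1]));print('tool y deg',ang,'tray y',90+np.degrees(p[2]))
    pl=s['position'];c,sn=np.cos(p[2]),np.sin(p[2]);d=pl[:2]-p[:2];print('TCP in tray',c*d[0]+sn*d[1],-sn*d[0]+c*d[1],pl[2],'t',s['clock'])
E
python3 fit.py
python3 - <<'E'
import cv2
a=cv2.imread('pics/top0.png')[150:300,340:500];cv2.imwrite('pics/crop.png',cv2.resize(a,None,fx=4,fy=4,interpolation=cv2.INTER_CUBIC))
E
```

```text
[ 0.5344  0.1173 -0.2311  0.2516  0.4799  0.8326  0.    ]
[  2.6766   0.1334  59.307    2.1557   1.784    1.0088   0.9035   1.6788
   1.6882   3.4875   1.6036   2.3132   3.193    2.7072 115.9111 157.7758]
tray [0.5344 0.1173 0.    ]
stage [0.5344 0.1173 0.075 ]
panel_left_hinge [0.5642 0.2439 0.006 ]
panel_right_hinge [ 0.5046 -0.0092  0.006 ]
panel_far_hinge [0.6318 0.0944 0.006 ]
panel_left_edge [0.5797 0.3099 0.0234]
panel_right_edge [ 0.4904 -0.0697  0.0383]
panel_far_edge [0.6776 0.0836 0.0578]
tool y deg 69.55581713273325 tray y 76.7588644995513
TCP in tray -0.42124747803292006 0.33385890454276057 0.22152914671523677 t 2.0
```

View pics/crop.png

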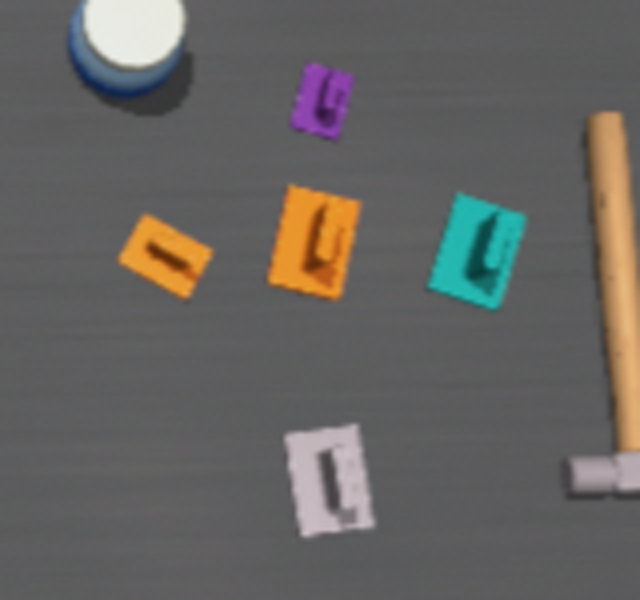

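The crop shows the larger orange cleat with its foot clear at about (315,243), which is (419,210) in the top view. It is clearly bigger than the small orange one at (167,257), so it is the target. I'll start with the left panel.

```bash
python3 -m creep '[[0,-0.859,-0.081,0,-0.02],[0,-0.859,-0.081,0,-0.02],[0,-0.859,-0.081,0,-0.02],[0,-0.859,-0.081,0,-0.02],[0,-0.859,-0.081,0,-0.02],[0,-0.859,-0.081,0,-0.02],[0,-0.859,-0.081,0,-0.02],[0,-0.859,-0.081,0,-0.02],[0,-0.859,-0.081,0,-0.02],[0,-0.859,-0.081,0,-0.02]]' 40
python3 -m creep '[[0,0,0,0,0],[0,0,0,0.1,0],[0,0,0,0.2,0],[0,0,0,0.3,0],[0,0,0,0.36,0],[0,0,0,0.39,0],[0,0,0,0.39,0]]'
cat > st.py <<'E'
import sys
sys.argv=['x']
from h import *
from scipy.spatial.transform import Rotation as Ro
p=[float(v) for v in open('tray.txt').read().split()]
s=manip.get_state();q=s['ee_rot'];R=Ro.from_quat(np.r_[q[1:],q[0]]).as_matrix()
c,sn=np.cos(p[2]),np.sin(p[2]);d=s['position'][:2]-p[:2]
print('tray xy',np.round([c*d[0]+sn*d[1],-sn*d[0]+c*d[1]],4),'z',s['position'][2].round(4),'ydeg',np.degrees(np.arctan2(R[1,1],R[0,1])).round(2),'zax',R[:,2].round(3))
E
echo .5344 .1173 -.2311 > tray.txt; python3 st.py
```

```text
clock: 3.0
position: [0.5936, 0.3479, 0.2204]
ee_rot: [0.001, 0.118, 0.993, -0.001]
contact_force: [-1.6, 0.9, 0.0]
width: 0.0002
gripper_force: 0.0
clock: 3.7
position: [0.5868, 0.3511, 0.0247]
ee_rot: [-0.002, 0.115, 0.993, -0.001]
contact_force: [-0.3, -0.9, -0.0]
width: -0.0001
gripper_force: 0.0
tray xy [-0.0025  0.2396] z 0.0247 ydeg 76.84 zax [-0.004 -0.002 -1.   ]
```

```bash
python3 -m creep '[[0,0,-0.02,0,0],[0,0,-0.04,0,0],[0,0,-0.06,0,0],[0,0,-0.08,0,0],[0,0,-0.1,-0.01,0],[0,0,-0.12,-0.03,0],[0,0,-0.14,-0.05,0],[0,0,-0.155,-0.06,0],[0,0,-0.165,-0.06,0],[0,0,-0.165,-0.06,0]]'; python3 st.py
```

```text
clock: 4.7
position: [0.5701, 0.2699, 0.0568]
ee_rot: [0.0, 0.116, 0.993, 0.0]
contact_force: [-0.4, -0.2, -0.1]
width: 0.0002
gripper_force: 0.0
tray xy [-0.0002  0.1567] z 0.0568 ydeg 76.72 zax [ 0.  0. -1.]
```

```bash
python3 -m creep '[[0,0,-0.008,0,0],[0,0,-0.016,0,0],[0,0,-0.022,0,0]]'; python3 st.py
python3 - <<'E'
from h import *
for c in ['top','scene']:
    im=eyes.get_image(c);cv2.imwrite(f'pics/{c}1.png',cv2.resize(im['frame'][150:280,160:460,::-1],None,fx=2.6,fy=2.6))
a=[cv2.imread(f'pics/{c}1.png') for c in ['top','scene']]
cv2.imwrite('pics/both1.png',cv2.resize(np.vstack(a),(680,590)))
E
```

```text
clock: 5.0
position: [0.5674, 0.2596, 0.056]
ee_rot: [-0.0, 0.115, 0.993, -0.0]
contact_force: [-0.5, -0.2, -0.8]
width: 0.0002
gripper_force: 0.0
tray xy [-0.0005  0.1461] z 0.056 ydeg 76.77 zax [-0.001 -0.    -1.   ]
```

View pics/both1.png

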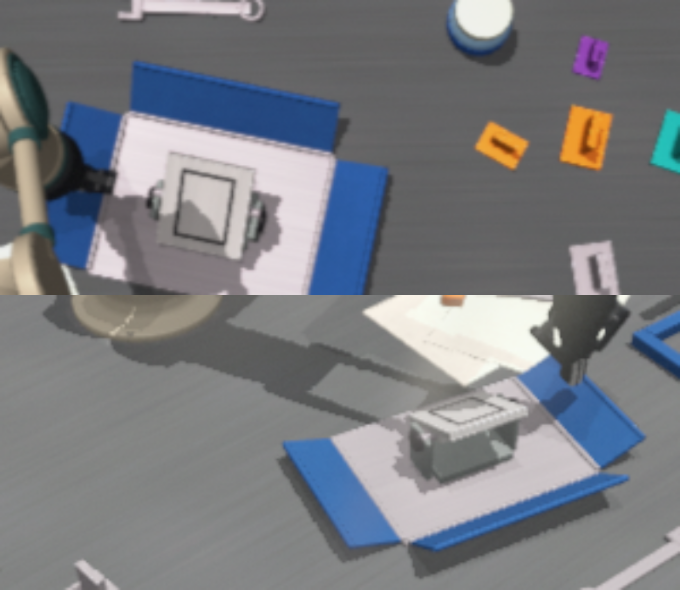

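The top crop shows the closed finger near (100,180), past the left panel's edge with the panel still low: it did not lift. I'll measure the panel before retrying.

```bash
cat > edge.py <<'E'
from h import *
np.set_printoptions(precision=4,suppress=True)
import sys
p=[float(v) for v in open('tray.txt').read().split()]
c,sn=np.cos(p[2]),np.sin(p[2]);RT=np.array([[c,sn,0],[-sn,c,0],[0,0,1]])
ims={k:eyes.get_image(k) for k in ['top','scene']}
for n in sys.argv[1:]:
    r={k:eyes.place_of(k,n) for k in ims}
    for a in r['top'][:2]:
        for b in r['scene'][:2]:
            X=tri(ims['top'],a['centre'],ims['scene'],b['centre'])
            print(n,np.round(a['centre'],1),round(a['confidence'],2),np.round(b['centre'],1),round(b['confidence'],2),'tray frame',RT@(X-[p[0],p[1],0]))
E
python3 edge.py panel_left_edge panel_left_hinge panel_far_edge panel_right_edge stage tray
```

```text
panel_left_edge [249.5 245.2] 0.35 [424.5 195. ] 0.77 tray frame [0.0404 0.0745 0.0929]
panel_left_edge [249.5 245.2] 0.35 [379.7 149. ] 0.72 tray frame [-0.0061  0.0042  0.2308]
panel_left_hinge [208.1 237.7] 0.92 [404.7 207.5] 0.82 tray frame [-0.0071  0.133  -0.0066]
panel_left_hinge [208.1 237.7] 0.92 [453.6 181.2] 0.6 tray frame [0.0342 0.1768 0.0939]
panel_left_hinge [240.3 151.1] 0.7 [404.7 207.5] 0.82 tray frame [0.1812 0.0212 0.1958]
panel_left_hinge [240.3 151.1] 0.7 [453.6 181.2] 0.6 tray frame [0.1976 0.0687 0.25  ]
panel_far_edge [264.6 184.3] 0.88 [396.1 243.6] 0.89 tray frame [ 0.1567 -0.0003  0.0573]
panel_right_edge [323.3 255.9] 0.96 [299.8 234.7] 0.78 tray frame [ 0.004  -0.1922  0.037 ]
panel_right_edge [323.3 255.9] 0.96 [318.2 234.3] 0.35 tray frame [ 0.0149 -0.1681  0.0358]
stage [251.3 244.2] 0.97 [364.7 200.7] 0.84 tray frame [-0.0062 -0.0008  0.0708]
tray [254.5 245.3] 0.97 [366.  217.3] 0.78 tray frame [-0.002   0.0018  0.0131]
```

```bash
python3 -m creep '[[0,0,0,-0.1,0],[0,0,0.1,-0.1,0],[0,0,0.19,-0.1,0],[0,0,0.19,-0.02,0],[0,0,0.19,0.05,0],[0,0,0.19,0.075,0],[0,0,0.19,0.075,0]]'; python3 st.py
python3 -m creep '[[0,0,-0.015,0,0],[0,0,-0.03,0,0],[0,0,-0.045,0,0],[0,0,-0.045,0,0]]'; python3 st.py
python3 - <<'E'
from h import *
im=eyes.get_image('scene');cv2.imwrite('pics/s2.png',cv2.resize(im['frame'][130:260,300:480,::-1],None,fx=4,fy=4))
E
```

```text
clock: 6.5
position: [0.5879, 0.3515, 0.0167]
ee_rot: [-0.002, 0.115, 0.993, -0.001]
contact_force: [-0.3, -0.6, 0.4]
width: 0.0004
gripper_force: 0.0
tray xy [-0.0016  0.2402] z 0.0167 ydeg 76.75 zax [-0.005 -0.002 -1.   ]
clock: 6.9
position: [0.5846, 0.3291, 0.0204]
ee_rot: [0.001, 0.116, 0.993, 0.0]
contact_force: [-0.2, 0.9, -0.6]
width: -0.0001
gripper_force: 0.0
tray xy [0.0004 0.2176] z 0.0204 ydeg 76.68 zax [ 0.001  0.    -1.   ]
```

View pics/s2.png

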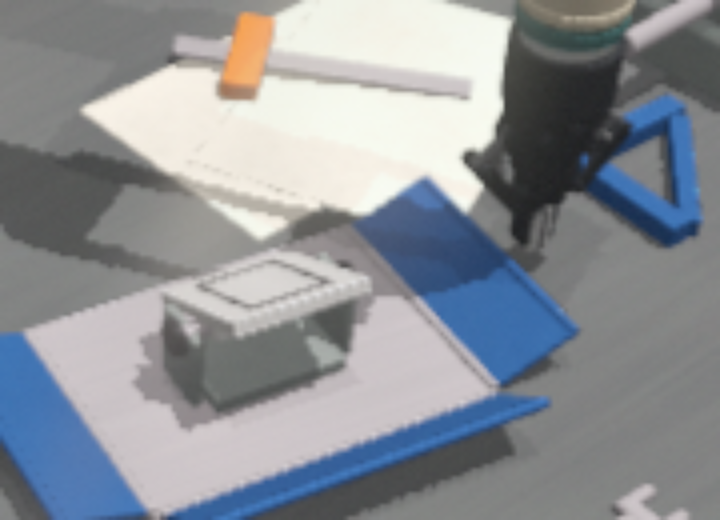

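The picture shows the fingertips at (535,230), just outside the left panel's edge, which runs from (430,180) to (575,330). I'll nudge in and watch the force.

```bash
for i in 1 2 3 4; do python3 -m creep '[[0,0,-0.008,0,0]]' | sed -n '1,2p;4p'; done; python3 st.py
```

```text
clock: 7.05
position: [0.584, 0.3268, 0.0198]
contact_force: [-0.2, -0.2, 0.2]
clock: 7.15
position: [0.5826, 0.3225, 0.0193]
contact_force: [-0.2, -0.2, -0.7]
clock: 7.25
position: [0.5815, 0.3185, 0.019]
contact_force: [0.1, 0.5, 0.3]
clock: 7.35
position: [0.5807, 0.315, 0.019]
contact_force: [0.5, 4.1, 3.4]
tray xy [-2.00e-04  2.03e-01] z 0.019 ydeg 76.75 zax [ 0.     0.001 -1.   ]
```

```bash
python3 -m creep '[[0,0,-0.012,-0.013,0],[0,0,-0.02,-0.025,0],[0,0,-0.029,-0.036,0],[0,0,-0.039,-0.046,0],[0,0,-0.05,-0.055,0],[0,0,-0.061,-0.063,0],[0,0,-0.073,-0.07,0],[0,0,-0.086,-0.076,0],[0,0,-0.1,-0.08,0],[0,0,-0.113,-0.084,0]]'; python3 st.py
python3 - <<'E'
from h import *
im=eyes.get_image('scene');cv2.imwrite('pics/s3.png',cv2.resize(im['frame'][130:260,300:480,::-1],None,fx=4,fy=4))
E
```

```text
clock: 8.35
position: [0.5685, 0.2627, 0.0634]
ee_rot: [0.001, 0.116, 0.993, 0.003]
contact_force: [-1.2, 6.0, 5.4]
width: 0.0
gripper_force: 3.6
tray xy [-1.000e-04  1.493e-01] z 0.0634 ydeg 76.71 zax [ 0.003  0.006 -1.   ]
```

View pics/s3.png

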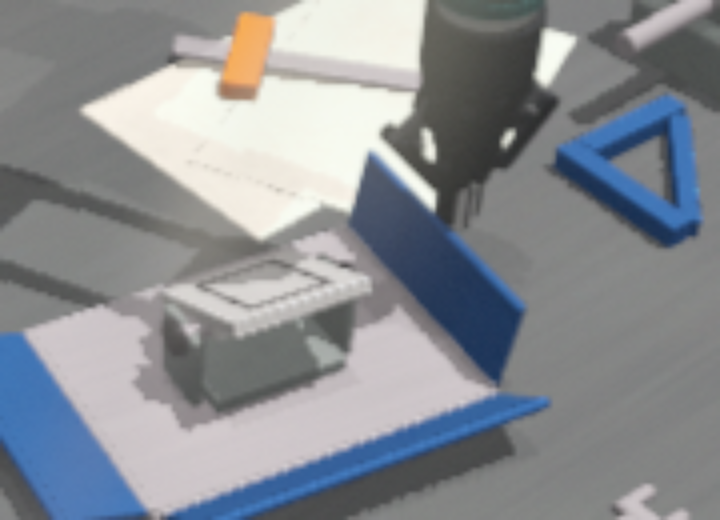

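The left panel is now steep: its top edge runs (370,155)–(525,305) with the finger behind it. I'll push on to the stop.

```bash
for i in 1 2 3 4 5; do python3 -m creep '[[0,0,-0.005,-0.001,0]]' | sed -n '2p;4p'; done; python3 st.py
```

```text
position: [0.5679, 0.2598, 0.0638]
contact_force: [-2.0, 6.4, 7.7]
position: [0.5672, 0.2572, 0.0641]
contact_force: [-1.4, 5.4, 5.5]
position: [0.5666, 0.2545, 0.0644]
contact_force: [-1.1, 3.9, 3.7]
position: [0.5661, 0.2522, 0.0646]
contact_force: [0.4, 8.4, 4.6]
position: [0.5663, 0.2515, 0.0651]
contact_force: [1.1, 11.2, 3.5]
tray xy [0.0003 0.138 ] z 0.0651 ydeg 76.64 zax [ 0.004  0.008 -1.   ]
```

```bash
python3 -m creep '[[0,0,-0.004,0,0],[0,0,0.02,0,0],[0,0,0.02,-0.1,0],[0,0,0.02,-0.2,0],[0,0,0.02,-0.27,0],[0,0,-0.1,-0.27,0],[0,0,-0.2,-0.27,0],[0,0,-0.3,-0.27,0],[0,0,-0.4,-0.27,0],[0,0,-0.5,-0.27,0]]'>/dev/null
python3 -m creep '[[0,0,-0.1,0,0],[0,0,-0.2,0,0],[0,0,-0.245,0,0],[0,0,-0.245,0.1,0],[0,0,-0.245,0.2,0],[0,0,-0.245,0.3,0],[0,0,-0.245,0.35,0],[0,0,-0.245,0.361,0],[0,0,-0.245,0.361,0]]'; python3 st.py; python3 edge.py panel_left_edge panel_right_edge
```

```text
clock: 10.8
position: [0.4814, -0.1053, 0.0176]
ee_rot: [-0.001, 0.115, 0.993, 0.0]
contact_force: [0.1, 0.0, 0.0]
width: -0.0002
gripper_force: 0.0
tray xy [-0.0006 -0.2288] z 0.0176 ydeg 76.77 zax [-0.002  0.    -1.   ]
panel_left_edge [194.1 229.3] 0.96 [409.9 190. ] 0.61 tray frame [-0.002   0.1479  0.058 ]
panel_right_edge [324. 255.] 0.94 [299.1 233.5] 0.85 tray frame [ 0.0059 -0.1942  0.0439]
panel_right_edge [254.  246.7] 0.46 [299.1 233.5] 0.85 tray frame [-0.0254 -0.0978  0.0051]
```

```bash
python3 -m creep '[[0,0,0.02,0,0],[0,0,0.03,0,0]]' | sed -n '2p;4p'; for i in 1 2 3 4 ; do python3 -m creep '[[0,0,0.007,0,0]]' | sed -n '2p;4p'; done; python3 st.py
```

```text
position: [0.4856, -0.0898, 0.0185]
contact_force: [-0.4, -1.0, -0.2]
position: [0.4863, -0.0863, 0.0182]
contact_force: [0.2, 0.4, -0.1]
position: [0.487, -0.0831, 0.018]
contact_force: [0.5, 0.0, -0.6]
position: [0.4877, -0.08, 0.018]
contact_force: [-1.4, -1.7, -0.2]
position: [0.488, -0.0791, 0.0179]
contact_force: [-3.9, -14.5, 0.6]
tray xy [-2.000e-04 -2.018e-01] z 0.0179 ydeg 76.98 zax [-0.001 -0.005 -1.   ]
```

```bash
python3 -m creep '[[0,0,0.005,-0.012,0],[0,0,0.013,-0.024,0],[0,0,0.022,-0.035,0],[0,0,0.032,-0.045,0],[0,0,0.043,-0.054,0],[0,0,0.054,-0.062,0],[0,0,0.066,-0.069,0],[0,0,0.079,-0.075,0],[0,0,0.092,-0.079,0],[0,0,0.105,-0.081,0]]'|sed -n '2p;4p'; for i in 1 2 3 4 5 6; do python3 -m creep '[[0,0,0.005,-0.001,0]]' | sed -n '2p;4p'; done; python3 st.py
```

```text
position: [0.5007, -0.0253, 0.0587]
contact_force: [-0.1, -0.0, -0.8]
position: [0.5012, -0.0227, 0.059]
contact_force: [-0.2, -0.1, 0.4]
position: [0.5016, -0.0206, 0.0594]
contact_force: [-0.3, 0.2, 0.5]
position: [0.5021, -0.0184, 0.0599]
contact_force: [1.4, 0.2, 0.1]
position: [0.5028, -0.016, 0.0604]
contact_force: [0.5, -0.1, 0.3]
position: [0.5033, -0.0136, 0.061]
contact_force: [-0.5, 0.4, -0.7]
position: [0.504, -0.0111, 0.0615]
contact_force: [0.3, 0.4, -0.2]
tray xy [-0.0002 -0.132 ] z 0.0615 ydeg 76.74 zax [-0.  0. -1.]
```

```bash
python3 edge.py panel_right_edge panel_right_hinge panel_left_edge panel_left_hinge
python3 - <<'E'
from h import *
for c in ('top','scene'):
  eyes.get_image(c)
  for d in eyes.regions_of(c,'panel_right')[:2]: print(c,d['bbox'],d['mask'].sum(),d['confidence'])
E
```

```text
panel_right_hinge [299.6 255.9] 0.56 [320.9 233.2] 0.75 tray frame [-0.0064 -0.1281  0.0056]
panel_left_edge [199.3 228.4] 0.62 [408. 190.] 0.75 tray frame [0.0035 0.135  0.0662]
panel_left_edge [199.3 228.4] 0.62 [144.8 362. ] 0.26 tray frame [ 0.4485 -0.3873  0.8866]
panel_left_edge [153.6 329.6] 0.42 [408. 190.] 0.75 tray frame [-0.2977  0.3265 -0.2333]
panel_left_edge [153.6 329.6] 0.42 [144.8 362. ] 0.26 tray frame [ 1.3238 -0.581   3.0504]
panel_left_hinge [206.  233.7] 0.75 [403.4 205.8] 0.84 tray frame [-0.0018  0.1308  0.0065]
top [288.8, 260.4, 312.4, 291.1] 400 0.69
scene [285.6, 212.7, 338.5, 262.3] 1299 0.77
scene [226.9, 305.9, 255.4, 344.5] 675 0.29
```

The left panel is upright (edge at y 0.135, z 0.066). The right one slipped, so I'll redo it with more inward preload, in stages.

```bash
python3 -m creep '[[0,0,0,-0.06,0],[0,0,-0.1,-0.06,0],[0,0,-0.17,-0.06,0],[0,0,-0.17,0.02,0],[0,0,-0.17,0.07,0],[0,0,-0.17,0.088,0],[0,0,-0.17,0.088,0],[0,0,-0.15,0.088,0],[0,0,-0.138,0.088,0],[0,0,-0.13,0.088,0]]'| sed -n '2p;4p'; python3 st.py
for i in 1 2 3; do python3 -m creep '[[0,0,0.011,-0.008,0]]' | sed -n '2p;4p'; done;  python3 st.py
```

```text
position: [0.4894, -0.0788, 0.0191]
contact_force: [-8.2, -25.5, 3.8]
tray xy [ 0.0011 -0.2012] z 0.0191 ydeg 77.23 zax [ 0.    -0.011 -1.   ]
position: [0.49, -0.0767, 0.0234]
contact_force: [-11.2, -34.3, 10.5]
position: [0.4907, -0.0739, 0.0284]
contact_force: [-15.0, -41.3, 18.2]
position: [0.4916, -0.0706, 0.0334]
contact_force: [-18.0, -44.8, 25.9]
tray xy [ 0.0013 -0.1927] z 0.0334 ydeg 77.62 zax [-0.003 -0.025 -1.   ]
```

```bash
for i in 1 2; do python3 -m creep '[[0,0,0.004,-0.009,0]]' | sed -n '2p;4p'; done;  for i in 1 2; do python3 -m creep '[[0,0,0.008,-0.008,0]]' | sed -n '2p;4p'; done; python3 st.py
```

```text
position: [0.4923, -0.0675, 0.0383]
contact_force: [-15.0, -33.9, 23.0]
position: [0.4932, -0.0639, 0.0429]
contact_force: [-10.9, -27.0, 19.6]
position: [0.4943, -0.0596, 0.0472]
contact_force: [-12.6, -27.2, 26.3]
position: [0.4955, -0.0548, 0.0514]
contact_force: [-11.9, -23.3, 26.5]
tray xy [ 0.0015 -0.1765] z 0.0514 ydeg 77.23 zax [ 0.001 -0.017 -1.   ]
```

```bash
python3 -m creep '[[0,0,0.007,-0.006,0],[0,0,0.015,-0.011,0],[0,0,0.024,-0.015,0],[0,0,0.033,-0.018,0],[0,0,0.042,-0.021,0],[0,0,0.05,-0.023,0]]' | sed -n '2p;4p'; for i in 1 2 3 ; do python3 -m creep '[[0,0,0.006,-0.001,0]]' | sed -n '2p;4p'; done; python3 st.py
```

```text
position: [0.5024, -0.0252, 0.0644]
contact_force: [-10.4, -7.6, 34.7]
position: [0.5032, -0.0213, 0.065]
contact_force: [-10.9, -5.0, 35.2]
position: [0.5041, -0.0177, 0.0653]
contact_force: [-7.8, -3.5, 32.3]
position: [0.5047, -0.0147, 0.0655]
contact_force: [-9.9, -11.4, 28.9]
tray xy [ 0.0013 -0.1353] z 0.0655 ydeg 76.93 zax [ 0.005 -0.004 -1.   ]
```

```bash
python3 -m creep '[[0,0,-0.02,0,0],[0,0,-0.05,0,0],[0,0,-0.05,-0.1,0],[0,0,-0.05,-0.2,0],[0,-0.05,0,-0.27,0],[0,-0.15,0.1,-0.27,0],[0,-0.23,0.16,-0.27,0],[0,-0.31,0.22,-0.27,0],[0,-0.4,0.27,-0.27,0],[0,-0.4,0.27,-0.27,0]]'| sed -n '1,2p;4p';python3 st.py; python3 edge.py panel_right_edge panel_far_edge panel_far_hinge
```

```text
clock: 17.6
position: [0.7327, 0.0753, 0.1952]
contact_force: [-1.4, -0.5, -0.3]
tray xy [0.2027 0.0045] z 0.1952 ydeg 76.92 zax [ 0.004  0.001 -1.   ]
panel_right_edge [492.8 222.6] 0.42 [314.9 217.1] 0.88 tray frame [ 0.2124 -0.3771  0.3839]
panel_far_edge [264.3 186.6] 0.68 [397.  241.6] 0.68 tray frame [0.1518 0.0021 0.058 ]
panel_far_edge [264.3 186.6] 0.68 [380.  149.3] 0.4 tray frame [ 0.1    -0.038   0.3122]
panel_far_edge [152.1 329.7] 0.65 [397.  241.6] 0.68 tray frame [-0.3745  0.409  -0.5966]
panel_far_edge [152.1 329.7] 0.65 [380.  149.3] 0.4 tray frame [-0.2828  0.2181 -0.0057]
panel_far_hinge [259.3 208.5] 0.86 [384.  243.9] 0.57 tray frame [0.0983 0.0067 0.0003]
```

```bash
python3 -m creep '[[0,0,-0.009,0.1,0],[0,0,-0.009,0.2,0],[0,0,-0.009,0.29,0],[0,0,-0.009,0.33,0],[0,0,-0.009,0.33,0],[0,0.02,-0.009,0.33,0],[0,0.035,-0.009,0.33,0]]'| sed -n '2p;4p';python3 st.py;  for i in 1 2 3 ; do python3 -m creep '[[0,0.008,0,-0.003,0]]' | sed -n '2p;4p'; done; python3 st.py
```

```text
position: [0.7114, 0.0716, 0.0321]
contact_force: [0.0, -0.5, -0.2]
tray xy [ 0.1828 -0.0039] z 0.0321 ydeg 76.74 zax [ 0.004  0.    -1.   ]
position: [0.7068, 0.0728, 0.0334]
contact_force: [0.7, 0.0, 0.5]
position: [0.7034, 0.0736, 0.0346]
contact_force: [0.4, 0.1, -0.2]
position: [0.6994, 0.0745, 0.0354]
contact_force: [0.3, 0.1, 0.0]
tray xy [ 0.1705 -0.0039] z 0.0354 ydeg 76.76 zax [ 0.002  0.    -1.   ]
```

```bash
for i in 1 2 3 4 5 6; do python3 -m creep '[[0,0.008,0,-0.006,0]]' | sed -n '2p;4p'; done; python3 st.py
```

```text
position: [0.6952, 0.0753, 0.0376]
contact_force: [-0.7, -0.4, -0.8]
position: [0.6912, 0.0762, 0.0404]
contact_force: [0.8, -0.4, 0.5]
position: [0.6873, 0.0771, 0.0433]
contact_force: [0.4, -0.4, -0.6]
position: [0.6834, 0.0781, 0.0463]
contact_force: [-1.0, -0.2, 0.1]
position: [0.6795, 0.079, 0.0492]
contact_force: [0.2, -0.6, -0.4]
position: [0.6756, 0.0798, 0.0522]
contact_force: [1.0, 0.2, -0.4]
tray xy [ 0.146  -0.0041] z 0.0522 ydeg 76.75 zax [ 0.  0. -1.]
```

```bash
for i in 1 2 3; do python3 -m creep '[[0,0.006,0,0,0]]' | sed -n '2p;4p'; done; python3 st.py;python3 edge.py panel_far_edge panel_far_hinge
python3 - <<'E'
from h import *
a=[cv2.resize(eyes.get_image('scene')['frame'][150:270,270:450,::-1],(540,360)),cv2.resize(eyes.get_image('top')['frame'][170:250,180:300,::-1],(540,360))]
cv2.imwrite('pics/far.png',cv2.resize(np.vstack(a),(450,600)))
E
```

```text
position: [0.6729, 0.0806, 0.0526]
contact_force: [-0.4, 0.8, -0.6]
position: [0.6698, 0.0812, 0.0521]
contact_force: [-0.4, 0.7, -0.1]
position: [0.6668, 0.0819, 0.0519]
contact_force: [0.6, 0.2, 0.2]
tray xy [ 0.137  -0.0041] z 0.0519 ydeg 76.76 zax [-0.  0. -1.]
panel_far_edge [262.4 187.2] 0.77 [396.9 242.3] 0.58 tray frame [0.1494 0.0058 0.0523]
panel_far_hinge [260.2 207.9] 0.91 [386.4 244.2] 0.59 tray frame [0.102  0.0082 0.0011]
```

View pics/far.png

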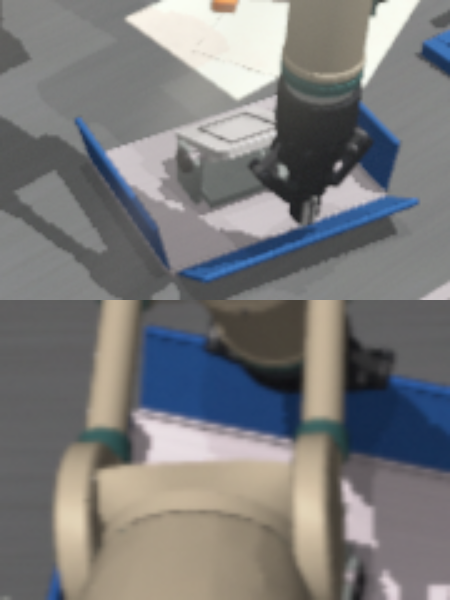

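The finger passed over the far panel: in the scene crop the tip is at (310,215), inside the edge. The tip seems higher than I assumed. I'll back out and touch the table gently to measure the tip offset.

```bash
python3 -m creep '[[0,0,0,-0.06,0],[0,-0.06,0,-0.06,0],[0,-0.12,0,-0.06,0],[0,-0.12,0,0,0],[0,-0.12,0,0.06,0],[0,-0.12,0,0.07,0],[0,-0.12,0,0.07,0]]'| sed -n '2p;4p'; for i in 1 2 3 4 5 6; do python3 -m creep '[[0,0,0,0.005,0]]' | sed -n '2p;4p'; done; python3 st.py
```

```text
position: [0.7246, 0.0681, 0.0157]
contact_force: [0.0, 0.7, 0.7]
position: [0.7269, 0.0682, 0.0162]
contact_force: [-0.6, -0.3, -0.4]
position: [0.7269, 0.0682, 0.014]
contact_force: [0.5, 0.4, -1.0]
position: [0.7264, 0.0682, 0.0109]
contact_force: [0.4, -0.1, 0.4]
position: [0.726, 0.0681, 0.0078]
contact_force: [-0.0, -0.1, 0.2]
position: [0.7257, 0.0682, 0.0048]
contact_force: [-0.2, 0.2, -0.1]
position: [0.7255, 0.0681, 0.002]
contact_force: [0.2, -0.4, -0.2]
tray xy [ 0.1973 -0.0041] z 0.002 ydeg 76.76 zax [ 0.  0. -1.]
```

```bash
for i in 1 2 3 4 5 6; do python3 -m creep '[[0,0,0,0.005,0]]' | sed -n '2p;4p'; done; python3 st.py
```

```text
position: [0.7255, 0.0681, -0.0007]
contact_force: [-0.0, -0.1, 0.6]
position: [0.7255, 0.0681, -0.0033]
contact_force: [-0.9, 0.1, -0.4]
position: [0.7255, 0.0681, -0.0058]
contact_force: [0.2, 0.2, 0.3]
position: [0.7255, 0.0681, -0.0083]
contact_force: [-0.1, -0.2, -0.2]
position: [0.7255, 0.0681, -0.0097]
contact_force: [-3.9, -0.4, 15.4]
position: [0.7256, 0.0681, -0.0098]
contact_force: [-6.9, -0.1, 24.6]
tray xy [ 0.1973 -0.0041] z -0.0098 ydeg 76.76 zax [ 0.001 -0.    -1.   ]
```

The table contact at TCP z -0.0095 shows the shut tip stands about 9.5 mm above the reported TCP height, which explains the slips. Now the far panel with the tip low.

```bash
python3 -m creep '[[0,0,0,-0.016,0],[0,0.016,0,-0.016,0],[0,0.032,0,-0.016,0]]'| sed -n '2p;4p'; for i in 1 2 3 4 5; do python3 -m creep '[[0,0.008,0,0,0]]' | sed -n '2p;4p'; done; python3 st.py
```

```text
position: [0.7093, 0.0719, -0.0052]
contact_force: [-0.0, -0.1, -0.0]
position: [0.7041, 0.0731, -0.0058]
contact_force: [-0.3, 0.2, -0.9]
position: [0.701, 0.0738, -0.0056]
contact_force: [1.1, -0.1, 0.5]
position: [0.6983, 0.0745, -0.0053]
contact_force: [5.9, -0.7, -1.2]
position: [0.6979, 0.0747, -0.0043]
contact_force: [8.6, -2.2, 1.4]
position: [0.6972, 0.0749, -0.0029]
contact_force: [11.1, -3.7, 4.0]
tray xy [ 0.1681 -0.004 ] z -0.0029 ydeg 76.79 zax [ 0.014 -0.002 -1.   ]
```

```bash
python3 -m creep '[[0,0.002,0,-0.01,0],[0,0.008,0,-0.02,0],[0,0.016,0,-0.028,0],[0,0.025,0,-0.035,0],[0,0.034,0,-0.041,0],[0,0.044,0,-0.046,0],[0,0.054,0,-0.05,0],[0,0.064,0,-0.053,0],[0,0.074,0,-0.055,0],[0,0.082,0,-0.056,0]]'| sed -n '2p;4p'; for i in 1 2 3 4; do python3 -m creep '[[0,0.006,0,0,0]]' | sed -n '2p;4p'; done; python3 st.py
```

```text
position: [0.6544, 0.085, 0.0251]
contact_force: [4.6, -2.0, 5.0]
position: [0.6518, 0.0857, 0.0255]
contact_force: [4.7, -1.6, 6.7]
position: [0.6489, 0.0864, 0.0255]
contact_force: [4.6, -2.7, 6.2]
position: [0.6459, 0.0872, 0.0255]
contact_force: [4.3, -1.3, 6.5]
position: [0.6457, 0.0874, 0.0257]
contact_force: [13.6, -4.0, 0.4]
tray xy [ 0.1152 -0.0037] z 0.0257 ydeg 76.79 zax [ 0.015 -0.002 -1.   ]
```

Far panel is at its stop. I'll retreat to the robot side of the tray so the cameras can see, then check all three panels.

```bash
python3 -m creep '[[0,0.004,0,0,0],[0,-0.04,0,0,0],[0,-0.06,0,-0.1,0],[0,-0.06,0,-0.2,0],[0,-0.06,0,-0.3,0],[0,-0.06,0,-0.4,0],[0,-0.06,-0.1,-0.4,0],[0,-0.06,-0.2,-0.4,0],[0,-0.06,-0.3,-0.4,0],[0,-0.06,-0.4,-0.4,0]]'| sed -n '1,2p';python3 -m creep '[[0,0,-0.1,0,0],[0,0,-0.2,0,0],[0,0,-0.25,0,0],[0,0,-0.25,0,0]]'| sed -n '1,2p'
python3 edge.py panel_left_edge panel_right_edge panel_far_edge
cat > panels.py <<'E'
from h import *
from fit import fit
np.set_printoptions(precision=3,suppress=True)
p,r=fit();print(p,np.abs(r).max(1))
E
python3 panels.py
python3 - <<'E'
from h import *
cv2.imwrite('pics/all.png',np.vstack([cv2.resize(eyes.get_image('scene')['frame'][170:270,270:450,::-1],(540,300)),cv2.resize(eyes.get_image('top')['frame'][170:310,160:412,::-1],(540,300))]))
E
```

```text
clock: 25.4
position: [0.6213, -0.1143, 0.223]
clock: 25.8
position: [0.5922, -0.2385, 0.2225]
panel_left_edge [197.1 228.5] 0.62 [410.8 189.3] 0.63 tray frame [0.0029 0.1427 0.065 ]
panel_right_edge [301.7 250.2] 0.66 [315.8 215.8] 0.92 tray frame [ 0.0015 -0.1401  0.0804]
panel_right_edge [253.4 246.6] 0.22 [315.8 215.8] 0.92 tray frame [-0.0276 -0.0722  0.0467]
panel_far_edge [257.7 204.2] 0.65 [386.1 218.8] 0.94 tray frame [0.0963 0.0025 0.0889]
panel_far_edge [260.2 208.8] 0.63 [386.1 218.8] 0.94 tray frame [0.0899 0.0007 0.0831]
[ 0.534  0.118 -0.197  1.464  1.338  1.54   0.   ] [2.496 0.513 3.451 1.592 2.592 1.592 3.18  2.65  2.129 4.071 1.179 4.706
 1.545 0.633 0.519 1.649]
```

View pics/all.png

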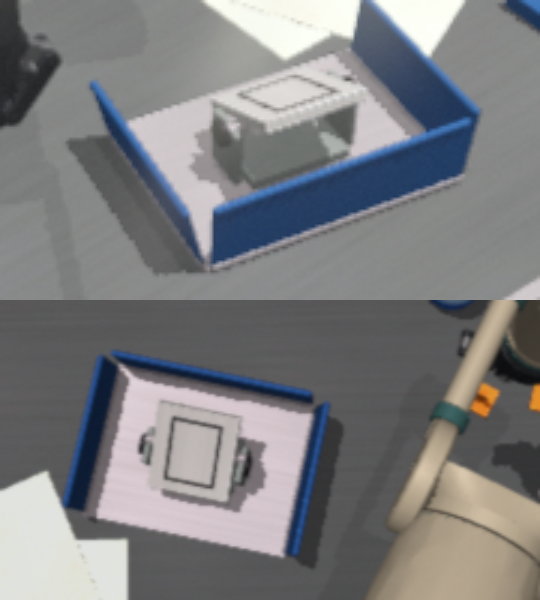

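The scene crop shows the left and far panels upright. The right one, at (95,85)–(190,240), still leans out a little, so I'll push it again at mid height.

```bash
python3 -m creep '[[0,0.1,0.1,0,0],[0,0.19,0.19,0,0],[0,0.275,0.27,0,0],[0,0.275,0.27,0.1,0],[0,0.275,0.27,0.2,0],[0,0.275,0.27,0.3,0],[0,0.275,0.27,0.365,0],[0,0.275,0.3,0.365,0],[0,0.275,0.33,0.365,0],[0,0.275,0.345,0.365,0]]'| sed -n '1,2p;4p';python3 st.py;  for i in 1 2 3 4 5 6; do python3 -m creep '[[0,0,0.007,0,0]]' | sed -n '2p;4p'; done; python3 st.py
```

```text
clock: 28.2
position: [0.4984, -0.0354, 0.0402]
contact_force: [-3.7, -5.4, 4.0]
tray xy [-1.000e-04 -1.568e-01] z 0.0402 ydeg 76.87 zax [-0.003 -0.001 -1.   ]
position: [0.4993, -0.0321, 0.0407]
contact_force: [-3.3, -3.8, 2.6]
position: [0.5002, -0.0291, 0.0409]
contact_force: [-2.9, -3.6, 3.2]
position: [0.5011, -0.0262, 0.041]
contact_force: [-5.4, -14.8, 3.0]
position: [0.5011, -0.026, 0.0411]
contact_force: [-7.9, -24.4, 5.1]
position: [0.5012, -0.0259, 0.0411]
contact_force: [-10.6, -35.0, 6.2]
position: [0.5012, -0.0258, 0.0412]
contact_force: [-14.1, -46.0, 6.6]
tray xy [ 0.0005 -0.1469] z 0.0412 ydeg 77.39 zax [-0.006 -0.021 -1.   ]
```

Right panel at its stop. Left gets the same mid-height push to make sure.

```bash
python3 -m creep '[[0,0,-0.06,0,0],[0,0,-0.08,-0.1,0],[0,0,-0.06,-0.2,0],[0,0,-0.05,-0.3,0],[0,0,0.05,-0.3,0],[0,0,0.15,-0.3,0],[0,0,0.25,-0.3,0],[0,0,0.35,-0.3,0],[0,0,0.45,-0.3,0],[0,0,0.55,-0.3,0]]'>/dev/null; python3 -m creep '[[0,0,0.1,0,0],[0,0,0.13,0.05,0],[0,0,0.13,0.15,0],[0,0,0.13,0.25,0],[0,0,0.13,0.3,0],[0,0,0.13,0.3,0],[0,0,0.09,0.3,0]]' | sed -n '1,2p;4p';python3 st.py
```

```text
clock: 30.5
position: [0.579, 0.2987, 0.041]
contact_force: [0.5, -0.2, -0.1]
tray xy [0.0018 0.1868] z 0.041 ydeg 76.82 zax [ 0.003  0.003 -1.   ]
```

```bash
for i in 1 2 3 4 5 6; do python3 -m creep '[[0,0,-0.009,0,0]]' | sed -n '2p;4p'; done; python3 st.py
```

```text
position: [0.5773, 0.2915, 0.0423]
contact_force: [0.8, -0.1, 1.1]
position: [0.5768, 0.2881, 0.0426]
contact_force: [0.2, 0.4, -0.4]
position: [0.5754, 0.2837, 0.0422]
contact_force: [-0.1, 0.2, -1.0]
position: [0.5738, 0.2791, 0.0415]
contact_force: [0.0, -0.0, 0.4]
position: [0.5724, 0.2745, 0.041]
contact_force: [-0.5, -0.4, 0.1]
position: [0.5712, 0.2699, 0.0407]
contact_force: [0.6, 0.1, 1.1]
tray xy [0.0008 0.157 ] z 0.0407 ydeg 76.76 zax [ 0.  0. -1.]
```

```bash
for i in 1 2 3 4; do python3 -m creep '[[0,0,-0.009,0,0]]' | sed -n '2p;4p'; done; python3 st.py
```

```text
position: [0.5703, 0.2661, 0.0407]
contact_force: [-0.6, 4.8, 2.0]
position: [0.5695, 0.2625, 0.041]
contact_force: [-1.6, 4.5, 3.1]
position: [0.5692, 0.2605, 0.0414]
contact_force: [0.7, 18.1, -1.2]
position: [0.5692, 0.2603, 0.0415]
contact_force: [1.5, 29.2, -4.0]
tray xy [0.0012 0.1472] z 0.0415 ydeg 76.47 zax [ 0.006  0.016 -1.   ]
```

Left panel at its stop too. Next I locate the large orange cleat.

```bash
python3 -m creep '[[0,0,0.06,0,0],[0,0,0.08,-0.1,0],[0,0,0.08,-0.2,0],[0,0,0.08,-0.3,0],[0,0,0.08,-0.36,0]]' | sed -n '1,2p'
cat > cleat.py <<'E'
from h import *
def fp(im,near):
    hsv=cv2.cvtColor(im['frame'],cv2.COLOR_RGB2HSV);m=cv2.inRange(hsv,(8,150,60),(22,255,255))
    n,l,st,ce=cv2.connectedComponentsWithStats(m)
    i=1+np.argmin(np.hypot(*(ce[1:]-near).T)+1e3*(st[1:,4]<60));pts=np.argwhere(l==i)[:,::-1].astype(float)
    return np.array([onz(im,u,.006)[:2] for u in pts]),st[i]
E
python3 - <<'E'
from cleat import *
np.set_printoptions(precision=4,suppress=True)
ims={k:eyes.get_image(k) for k in ['top','scene']}
r={k:eyes.place_of(k,'cleat') for k in ims}
near={'top':(419,210),'scene':(240,327)}
u={}
for k in ims:
    d=min(r[k],key=lambda d:np.hypot(*(np.array(d['centre'])-near[k])));u[k]=d['centre'];print(k,d)
print('origin',tri(ims['top'],u['top'],ims['scene'],u['scene']))
q,st=fp(ims['top'],near['top']);print(st,cv2.minAreaRect((q*1e3).astype(np.float32)))
E
python3 st.py
```

```text
clock: 32.0
position: [0.5773, 0.2912, 0.2247]
top {'centre': [421.6, 207.2], 'confidence': 0.86}
scene {'centre': [242.3, 330.1], 'confidence': 0.59}
origin [ 0.6278 -0.3407  0.0075]
[407 197  23  28 469] ((616.7977294921875, -335.00360107421875), (50.59590530395508, 71.41754913330078), 75.10713195800781)
tray xy [0.0009 0.1785] z 0.2208 ydeg 76.75 zax [ 0.001 -0.001 -1.   ]
```

```bash
python3 -m creep '[[1,-0.03,-0.1,0,0],[1,-0.06,-0.2,0,0],[1,-0.09,-0.3,0,0],[1,-0.12,-0.4,0,0],[1,-0.15,-0.5,0,0],[1,-0.18,-0.6,0,0],[1,-0.21,-0.7,0,0],[1,-0.24,-0.8,0,0],[1,-0.27,-0.9,0,0],[1,-0.3,-1,0,0]]' | sed -n '1,2p'
python3 -m creep '[[1,-0.03,-0.1,0,0],[1,-0.06,-0.18,0,0],[1,-0.066,-0.2,0,0],[1,-0.066,-0.2,0,0],[1,-0.066,-0.2,0,0]]' | sed -n '1,2p'
python3 st.py
python3 - <<'E'
from cleat import *
np.set_printoptions(precision=4,suppress=True)
im=eyes.get_image('wrist');cv2.imwrite('pics/w.png',im['frame'][:,:,::-1])
print('cam',-np.array(im['R']).T@im['t'],P(im)@np.array([.617,-.335,.006,1]))
for d in eyes.place_of('wrist','cleat'):print(d,onz(im,d['centre'],0))
E
```

```text
clock: 33.2
position: [0.6046, -0.2095, 0.2176]
clock: 33.7
position: [0.6146, -0.311, 0.2187]
tray xy [ 0.1762 -0.3985] z 0.2187 ydeg 76.76 zax [-0.003  0.003 -1.   ]
cam [ 0.5349 -0.2945  0.3729] [113.6684  77.9124   0.3762]
{'centre': [299.1, 211.2], 'confidence': 0.8} [ 0.6218 -0.3398  0.    ]
{'centre': [188.2, 222.6], 'confidence': 0.79} [ 0.6071 -0.4547  0.    ]
{'centre': [313.7, 292.3], 'confidence': 0.78} [ 0.715  -0.3471  0.    ]
{'centre': [398.5, 177.3], 'confidence': 0.67} [ 0.611  -0.2344  0.    ]
```

View pics/w.png

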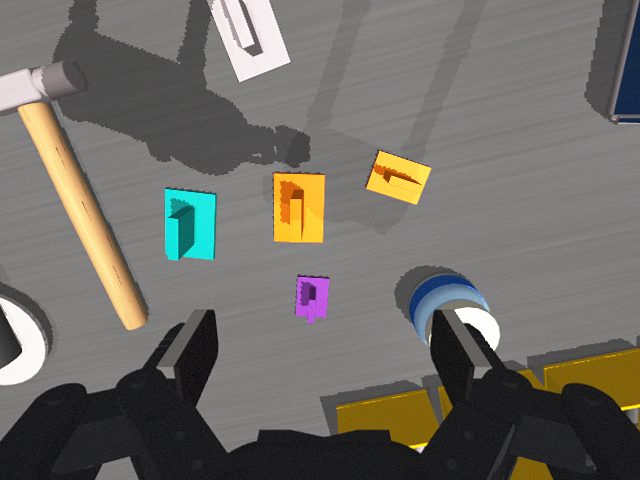

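The wrist view shows the large orange cleat's foot at (273,172)–(324,242), aligned with the jaws, with the turquoise one at (190,223), the small orange at (398,177) and the purple at (312,297). I'll refine its pose from the mask.

Run:
```python
from cleat import *
np.set_printoptions(precision=4,suppress=True)
im=eyes.get_image('wrist');q,st=fp(im,(299,207));r=cv2.minAreaRect((q*1e3).astype(np.float32));print(st,r)
t=eyes.get_image('top');
# two-view: foot corners height check
o=[d for d in eyes.place_of('wrist','cleat')];u=min(o,key=lambda d:abs(d['centre'][0]-299)+abs(d['centre'][1]-211))['centre']
p=[d for d in eyes.place_of('top','cleat')];print([(d['centre'],d['confidence']) for d in p])
if p:
    v=min(p,key=lambda d:abs(d['centre'][0]-421)+abs(d['centre'][1]-208))['centre'];print('tri',tri(im,u,t,v))
s=manip.get_state();X=np.array(s['position'])
from scipy.spatial.transform import Rotation as Ro
qq=s['ee_rot'];R=Ro.from_quat(np.r_[qq[1:],qq[0]]).as_matrix()
d=np.r_[np.array(r[0])/1e3,.006]-X;print('TCP',X,'delta tool (m)',R.T@d,'norm',R.T@d/.5)
```

```text
[ 273  171   51   70 2490] ((617.2036743164062, -339.08038330078125), (50.308807373046875, 71.1830062866211), 74.74911499023438)
[([461.6, 218.8], 0.74), ([421.4, 209.2], 0.52), ([380.8, 215.5], 0.51), ([151.2, 329.0], 0.28)]
tri [ 0.6135 -0.3379  0.0319]
TCP [ 0.6157 -0.3111  0.2209] delta tool (m) [-0.0077 -0.027   0.2149] norm [-0.0154 -0.0539  0.4299]
```

```bash
python3 -m creep '[[1,-0.015,-0.053,0.1,0.0055],[1,-0.015,-0.053,0.2,0.0055],[1,-0.015,-0.053,0.3,0.0055],[1,-0.015,-0.053,0.38,0.0055],[1,-0.015,-0.053,0.42,0.0055],[1,-0.015,-0.053,0.432,0.0055],[1,-0.015,-0.053,0.432,0.0055]]' 25
python3 -m creep '[[0,0,0,0,0],[0,0,0,0,0],[0,0,0,0,0],[0,0,0,0,0],[0,0,0,0,0],[0,0,0,0,0],[0,0,0,0,0],[0,0,0,0,0]]' 25
python3 st.py
```

```text
clock: 34.7
position: [0.6169, -0.3395, 0.0042]
ee_rot: [-0.0, 0.132, 0.991, 0.0]
contact_force: [0.7, -0.0, -0.3]
width: 0.0854
gripper_force: 0.0
clock: 35.5
position: [0.6172, -0.3397, 0.0051]
ee_rot: [0.0, 0.133, 0.991, 0.0]
contact_force: [0.4, 2.6, 5.8]
width: 0.0101
gripper_force: 26.8
tray xy [ 0.1853 -0.4259] z 0.0051 ydeg 74.77 zax [ 0.001  0.    -1.   ]
```

The lug is gripped, opening 10.1 mm at 27 N. I'll lift and measure the stage tilt from the black outline.

```bash
python3 -m creep '[[0,0,0,-0.05,-0.0055],[0,0,0,-0.15,-0.0055],[0,0,0,-0.25,-0.0055],[0,0,0,-0.35,-0.0055],[0,0,0,-0.42,-0.0055],[0,0,0,-0.42,-0.0055]]'
cat > stage.py <<'E'
from h import *
from scipy.optimize import least_squares,minimize
from scipy.ndimage import map_coordinates
p=[float(v) for v in open('tray.txt').read().split()]
def pts(v,size,n=25):
    x,y,z,w,t=v;a,b=size[0]/2,size[1]/2;s=np.linspace(-1,1,n)
    L=np.r_[np.c_[s*a,0*s+b],np.c_[s*a,0*s-b],np.c_[0*s+a,s*b],np.c_[0*s-a,s*b]]
    X=np.array([np.cos(w)*np.cos(t),np.sin(w)*np.cos(t),np.sin(t)]);Y=np.array([-np.sin(w),np.cos(w),0])
    return np.array([x,y,z])+L[:,:1]*X+L[:,1:]*Y
import sys
cams=sys.argv[1:] or ['scene','top']
ims=[eyes.get_image(c) for c in cams]
G=[cv2.GaussianBlur(cv2.cvtColor(i['frame'],cv2.COLOR_RGB2GRAY).astype(float),(0,0),.8) for i in ims]
def cost(v):
    c=0
    for im,g in zip(ims,G):
        for sz,s in (((.0765,.0565),1),((.070,.050),-.5),((.085,.065),-.5)):
            q=P(im)@np.c_[pts(v,sz),np.ones(100)].T;u=q[:2]/q[2];c+=s*map_coordinates(g,[u[1],u[0]],order=1).mean()
    return c
best=None
for td in range(15,38,2):
  for dx in (-.004,0,.004):
    r=minimize(cost,[p[0]+dx,p[1],.075,p[2],np.radians(td)],method='Nelder-Mead',options=dict(initial_simplex=np.array([p[0]+dx,p[1],.075,p[2],np.radians(td)])+np.vstack([np.zeros(5),np.diag([.003,.003,.003,.03,.06])]),maxiter=600))
    if best is None or r.fun<best.fun:best=r
print(best.fun,best.x,'tilt deg',np.degrees(best.x[4]))
E
python3 stage.py; python3 stage.py top; python3 stage.py scene; python3 st.py
```

```text
clock: 36.1
position: [0.6191, -0.3423, 0.2205]
ee_rot: [0.005, 0.115, 0.993, -0.003]
contact_force: [1.2, -1.3, -2.6]
width: 0.0095
gripper_force: 25.7
-38.842399384698396 [ 0.53375123  0.11871279  0.07518487 -0.22082904  0.4428349 ] tilt deg 25.37257050845724
-32.59894675449762 [ 0.53093093  0.11522008  0.10059714 -0.22723209  0.48099645] tilt deg 27.55906649986307
-7.816640036016196 [ 0.55315869  0.09792243  0.09965673 -0.24428687  0.46381548] tilt deg 26.574669431168502
tray xy [ 0.1833 -0.4259] z 0.2109 ydeg 76.75 zax [-0.005  0.003 -1.   ]
```

The outline fit gives the stage at (0.534, 0.119, 0.075), yaw -12.7°, tilt 25.4°. I'll carry the cleat above the stage, slightly uphill, so that pushing down-slope pivots it flush in the jaws.

```bash
python3 -m creep '[[0,0.03,0.07,0,-0.0017],[0,0.07,0.16,0,-0.0017],[0,0.11,0.25,0,-0.0017],[0,0.15,0.34,0,-0.0017],[0,0.19,0.43,0,-0.0017],[0,0.23,0.52,0,-0.0017],[0,0.27,0.61,0,-0.0017],[0,0.31,0.7,0,-0.0017],[0,0.34,0.79,0,-0.0017],[0,0.356,0.854,0,-0.0017]]' >/dev/null
python3 -m creep '[[0,0,0,0,0],[0,0,0,0.05,0],[0,0,0,0.1,0],[0,0,0,0.14,0],[0,0,0,0.16,0],[0,0,0,0.16,0]]'; python3 st.py
cat > held.py <<'E'
from h import *
from scipy.optimize import minimize
import sys
np.set_printoptions(precision=4,suppress=True)
ims={k:eyes.get_image(k) for k in ['scene','top','wrist']}
for k,im in ims.items():
    for d in eyes.place_of(k,'cleat')[:4]: print(k,np.round(d['centre'],1),round(d['confidence'],2))
E
python3 held.py
```

```text
clock: 37.9
position: [0.5394, 0.1156, 0.1317]
ee_rot: [-0.003, 0.11, 0.994, -0.001]
contact_force: [-0.1, -0.8, -2.0]
width: 0.0094
gripper_force: 25.8
tray xy [ 0.0052 -0.0005] z 0.1317 ydeg 77.34 zax [-0.006 -0.001 -1.   ]
scene [271.3 306. ] 0.68
scene [369.1 191. ] 0.64
scene [262.7 358.9] 0.57
scene [192.7 353.3] 0.55
top [419.1 173.7] 0.79
top [459.9 216.9] 0.59
top [381.  216.3] 0.51
top [248.  232.9] 0.42
wrist [325.2 297.7] 0.96
```

```bash
python3 -m creep '[[0,0,0.002,0.015,0],[0,0,0.002,0.03,0],[0,0,0.002,0.045,0],[0,0,0.002,0.05,0]]' | sed -n '2p;4p'; for i in 1 2 3 4; do python3 -m creep '[[0,0,0,0.005,0]]' | sed -n '2p;4p'; done; python3 st.py
```

```text
position: [0.5406, 0.1174, 0.1081]
contact_force: [0.4, -0.6, -3.4]
position: [0.5413, 0.1174, 0.1064]
contact_force: [1.0, 0.5, -3.6]
position: [0.5417, 0.1174, 0.1043]
contact_force: [0.3, 0.3, -3.7]
position: [0.5417, 0.1174, 0.1019]
contact_force: [-1.0, -0.4, -2.9]
position: [0.5417, 0.1175, 0.1004]
contact_force: [-5.6, 0.1, 13.0]
tray xy [0.007  0.0019] z 0.1004 ydeg 77.37 zax [ 0.001  0.    -1.   ]
```

Contact is at the predicted height. Now I move down-slope and down to pivot it.

```bash
python3 -m creep '[[0,0.008,0,0.004,0],[0,0.014,0,0.01,0],[0,0.02,0,0.016,0]]' | sed -n '2p;4p'; python3 -m creep '[[0,0.006,0,0.006,0],[0,0.012,0,0.012,0]]' | sed -n '2p;4p'; python3 -m creep '[[0,0.006,0,0.006,0],[0,0.011,0,0.01,0]]'; python3 st.py
```

```text
position: [0.5351, 0.1194, 0.0939]
contact_force: [1.6, -0.4, 5.3]
position: [0.5292, 0.1209, 0.0877]
contact_force: [0.9, -0.9, 5.0]
clock: 39.7
position: [0.5232, 0.1221, 0.0823]
ee_rot: [0.003, 0.11, 0.994, 0.0]
contact_force: [0.8, -0.3, 4.3]
width: 0.0097
gripper_force: 27.6
tray xy [-0.012   0.0022] z 0.0823 ydeg 77.38 zax [ 0.006  0.    -1.   ]
```

```bash
for i in 1 2 3; do python3 -m creep '[[0,0.001,-0.001,0.003,0]]' | sed -n '2p;4p'; done; python3 st.py; python3 -m creep '[[0,0,0,0.003,0],[0,0,0,0.003,0]]' | sed -n '2p;4p'; python3 st.py
```

```text
position: [0.5215, 0.1222, 0.0804]
contact_force: [0.6, 2.0, 5.0]
position: [0.5208, 0.1223, 0.0787]
contact_force: [-0.2, 4.8, 7.3]
position: [0.5201, 0.1223, 0.0772]
contact_force: [-0.5, 3.9, 6.1]
tray xy [-0.0151  0.0016] z 0.0772 ydeg 77.35 zax [ 0.003  0.003 -1.   ]
position: [0.5194, 0.1224, 0.0754]
contact_force: [-1.0, 4.5, 4.6]
tray xy [-0.0157  0.0016] z 0.0754 ydeg 77.35 zax [ 0.002  0.003 -1.   ]
```

```bash
for i in 1 2 3 4; do python3 -m creep '[[0,0,0,0.003,0]]' | sed -n '2p;4p'; done; python3 st.py
python3 - <<'E'
from h import *
f=lambda c,a:cv2.resize(eyes.get_image(c)['frame'][a[0]:a[1],a[2]:a[3],::-1],(400,300),interpolation=cv2.INTER_CUBIC)
cv2.imwrite('pics/fin.png',np.vstack([f('scene',(160,250,310,430)),f('wrist',(120,480,80,560))]))
E
```

```text
position: [0.5194, 0.1226, 0.0751]
contact_force: [-4.9, 5.1, 23.2]
position: [0.5195, 0.1226, 0.075]
contact_force: [-7.8, 5.0, 32.6]
position: [0.5195, 0.1227, 0.075]
contact_force: [-11.1, 5.6, 41.8]
position: [0.5196, 0.1227, 0.0749]
contact_force: [-13.7, 2.8, 51.5]
tray xy [-0.0157  0.0019] z 0.0749 ydeg 77.36 zax [ 0.004  0.003 -1.   ]
```

View pics/fin.png

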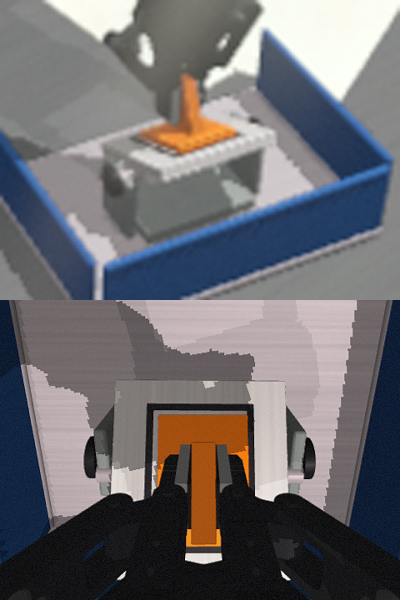

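The scene and wrist crops show the cleat flush on the face and inside the outline, with gaps within about 1–2 mm of even. I'll firm the grip and ease the push to about 12 N.

```bash
python3 -m creep '[[0,0,0,-0.005,0],[0,0,0,-0.008,0],[0,0,0,-0.008,0]]' 40 | sed -n '2p;4p;6p'; python3 -m creep '[[0,0,0,-0.003,0],[0,0,0,-0.003,0]]' | sed -n '2p;4p;6p'; python3 st.py
```

```text
position: [0.5195, 0.1226, 0.0751]
contact_force: [-2.5, 5.3, 14.9]
gripper_force: 40.2
position: [0.5188, 0.1219, 0.0749]
contact_force: [-2.8, 3.6, 7.8]
gripper_force: 40.3
tray xy [-0.0162  0.0009] z 0.0749 ydeg 77.36 zax [ 0.001  0.002 -1.   ]
```

```bash
python3 -m creep '[[0,0,0,0,0],[0,0,0,0,0],[0,0,0,0,0],[0,0,0,0,0],[0,0,0,0,0],[0,0,0,0,0]]'; python3 edge.py panel_left_edge panel_right_edge panel_far_edge
python3 - <<'E'
# fit held cleat foot-top rectangle in wrist/scene view on stage plane
from h import *
S=np.array([.5338,.1187,.0752]);w,t=-.2208,.4428
X=np.array([np.cos(w)*np.cos(t),np.sin(w)*np.cos(t),np.sin(t)]);Y=np.array([-np.sin(w),np.cos(w),0]);N=np.cross(X,Y)
for c,h in (('wrist',.006),('scene',.006)):
    im=eyes.get_image(c);m=cv2.inRange(cv2.cvtColor(im['frame'],cv2.COLOR_RGB2HSV),(8,150,60),(22,255,255))
    q=[]
    for v,u in np.argwhere(m>0):
        o,d=ray(im,(u,v));k=((S+N*h-o)@N)/(d@N);e=o+k*d-S-N*h;e=(e@X,e@Y)
        if abs(e[0])<.06 and abs(e[1])<.045:q.append(e)
    q=np.array(q)*1e3;print(c,len(q),'x',np.percentile(q[:,0],[.5,99.5]).round(1),'y',np.percentile(q[:,1],[.5,99.5]).round(1))
E
```

```text
clock: 41.8
position: [0.5188, 0.1219, 0.0749]
ee_rot: [0.0, 0.11, 0.994, 0.001]
contact_force: [-2.5, 3.4, 8.9]
width: 0.0094
gripper_force: 40.3
panel_right_edge [297.8 251.7] 0.83 [321.1 212.6] 0.61 tray frame [-0.0028 -0.127   0.082 ]
wrist 8827 x [-33.4  36.2] y [-26.9  22.5]
scene 179 x [-57.4  49.6] y [-28.6  36.8]
```

```bash
python3 -c "
from rig import manip
print(manip.sign_off())"
```

```text
the job is handed in; nothing more can be done
None
```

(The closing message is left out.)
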